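Put etched specimens away in the desiccator

ROBOT

A 6-joint arm with a two-finger parallel gripper is mounted at the origin on the work surface. World frame = base frame: x ahead of the robot, y to its left, z up, the work surface at z = 0. Lengths are in m, angles in rad, forces in N, time in s.
With the tool pointing down it reaches from about 0.275 to 0.825 m from the base axis. Payload 4.9 kg.
Tool frame: the origin (TCP) lies midway between the tips of the shut fingers; the grasp point (between the pads) lies 19 mm behind it (bot.grip_depth is the distance from the TCP to the grasp point, in m); z points along the fingers, y is the line along which they close (so a half turn about z gives the same grasp; the last joint's range is limited). The gripper opens to 85 mm and grips with 20 to 120 N. Pads are 22 mm wide; open, the fingers measure 114 mm over their backs; the gripper's body (76 mm by 85 mm) begins 54 mm behind the grasp point. The pads swing forward as they close: fully open they stand 13 mm farther back than shut.
Start: joints at [-1.269, 0.326, -0.193, 1.052, 0, 1.437], TCP at [0.232, -0.499, 0.231] pointing down, gripper open.
Joint ranges: [-2.65, 2.65], [-0.97, 1.79], [-1.3, 1.35], [-1.93, 2.1], [-1.47, 1.37], [-3.14, 3.14]. Speed limits (rad/s): [2.57, 2.57, 3.14, 3.14, 3.14, 3.14].

INTERFACE

Orientations are given as a unit quaternion [w, x, y, z].
In Python, from cell import bot gives the robot as it stands. Calls block until the motion is done:
- bot.move_pose(position, orientation): joint-space move of the TCP to a pose.
- bot.move_linear(position, speed=0.15, rotation=None, until_force=None): straight line of the TCP; rotation=None keeps the orientation; speed is the mean speed in m/s. With until_force (N) it stops when the force on the tool has changed by that much, and returns True; else False.
- bot.goto_joints(angles): joint-space move.
- bot.set_gripper(opening, grasp_force=None): opening from 0.0 (shut) to 1.0 (fully open); grasp_force is the grip in N (None keeps the last); returns when the fingers have stopped.
- bot.wait(seconds).
- bot.solve_ik(position, orientation): joint angles nearest the present ones, or None.
- bot.camera(name): name is "scene" or "top"; returns the picture (480x640x3 uint8, red, green, blue); there is no depth.
- bot.calibration(name): a dict with "mtx" (3x3 intrinsics, pixels), "extrinsics" (4x4, takes a point from world to camera coordinates). Camera axes: x right, y down, z forward; pixel columns grow to the right and rows downward; lengths in m; the calibration is good to about 2 mm. A picture is of the moment at which its call begins. calibration takes no time and is no camera call.
A pose or a line that the arm cannot do raises bot.PlanningError and nothing moves.
- bot.close_job(): hands the job in; it is judged then, once.
Trained networks look in the newest picture that a camera, given by its name, has taken for a name from the list of things; names that differ only in an ending like _2 or _b are one class to them, and where a whole thing is asked for, a point or a joint stands for the part that bears it (a point fixed in the world has none). Each returns a list of dicts, best first, with "confidence" (0 to 1); they miss things now and then, are a little off and sometimes report something else, mostly with a low value. They report only what shows in the picture. A call takes as long as a camera call. They do not tell look-alikes from the thing itself.
- bot.search_frame(camera, thing): "bbox" ([left, top, width, height] in pixels, round what is visible of it).
Readings, each from a call of its own:
- bot.read_clock(): time.
- bot.read_joint_positions(): joint angles.
- bot.read_joint_vel(): joint speeds.
- bot.read_joint_efforts(): joint torques, N m.
- bot.read_position(): TCP position.
- bot.read_tool_rot(): TCP orientation.
- bot.read_ft_force(): force on the tool from outside, world axes, zero at the start.
- bot.read_moment(): the same for the moment, N m.
- bot.read_gripper_width(): opening from 0.0 (shut) to 1.0 (fully open).
- bot.read_finger_force(): force on a finger pad.
Only numpy, scipy, OpenCV 4.12 (cv2) and the standard library are available. Lean on these libraries where they do the work, as an engineer would, in place of code of your own. Each camera call takes 0.05 s, during which the arm holds its last target. There are 200 camera calls.

TASK

Make up the desiccator and put the two finished specimens away dry: first stand the dry desiccant canister (blue window) in the middle of the well of the white base, then lay the empty white plate level on the ledge above it, then stand the black and the green resin mount on the plate, polished faces up, one on each side of its knob, and last close the base with the lid, centred flush on the flange. Set everything down gently, do not drop it in; leave the spent canister (pink window) and the red mount where they are.

Things in the scene. Friction and masses are not known exactly. Their poses are not given: they have to be found in the camera images.
- base: White round open desiccator base, fixed to the bench; origin at the centre of its underside, z up. 105 mm high; flat top flange 196 mm across with a thin black seal ring. Bore 164 mm in diameter from the rim down to a flat ledge at 60 mm height; inside the ledge the well, 140 mm in diameter, its flat floor 12 mm above the origin.
- plate: Loose round white plate with dark hole marks (solid to touch), 152 mm in diameter, 6 mm thick; upright round white lifting knob at its centre, 20 mm in diameter, from 6 to 40 mm above the underside. Origin at the centre of its underside, z up. About 0.24 kg. On the ledge its underside is 60 mm above the base's origin.
- lid: Loose round lid, knob up: blue flange 196 mm outside, 160 mm inside diameter, 8 mm thick; clear hollow dome, its flat top 56 mm up, 90 mm across; on it an upright blue knob 32 mm in diameter, 56 to 92 mm above the underside. Origin at the centre of the flange's underside, z up. 0.36 kg. Closed, its underside is 105 mm above the base's origin; nothing guides it.
- canister_blue: Dry desiccant canister: loose upright aluminium cylinder 56 mm in diameter, 36 mm high, with a round blue window 38 mm wide on top. Origin at the centre of its underside, z up. About 0.11 kg.
- canister_pink: Spent desiccant canister, not to be moved: the same 56 mm by 36 mm aluminium cylinder with a pink window on top. Origin at the centre of its underside.
- mount_black: Black resin mount with a bright square steel section in its polished top face: loose upright cylinder 40 mm in diameter, 22 mm high. Origin at the centre of its underside, z up towards the polished face. About 0.07 kg.
- mount_green: Green resin mount with a round brass section in its polished top face: loose upright cylinder 40 mm in diameter, 22 mm high. Origin at the centre of its underside, z up towards the polished face. About 0.07 kg.
- mount_red: Red resin mount with a steel strip in its top face, still to be measured, not to be moved: cylinder 40 mm in diameter, 22 mm high. Origin at the centre of its underside.
There are look-alikes about, which are no part of the job. Of the things like the mount_green, leave any that is purple; of the rest the smaller one is meant.

How it is judged:
On the way, in this order (a step that is already met when the one before it is completed fails the run):
1. the dry canister stands released in the middle of the well (horizontal distance between canister_blue and base below 0.015 m and z of canister_blue in the frame of base between 0.008 and 0.016 m and angle between canister_blue's own z axis and vertical below 0.1 rad and linear speed of canister_blue below 0.02 m/s and contact force between the fingers and canister_blue below 0.1 N), for 0.2 s.
2. the empty plate lies released and level on the ledge, over the canister (horizontal distance between canister_blue and base below 0.015 m and z of canister_blue in the frame of base between 0.008 and 0.016 m and angle between canister_blue's own z axis and vertical below 0.1 rad and horizontal distance between plate and base below 0.008 m and z of plate in the frame of base between 0.057 and 0.063 m and angle between plate's own z axis and vertical below 0.05 rad and linear speed of plate below 0.02 m/s and contact force between the fingers and plate below 0.1 N), for 0.2 s.
3. the black and the green mount stand released on the plate in the base, one on each side of the knob (horizontal distance between plate and base below 0.008 m and z of plate in the frame of base between 0.057 and 0.063 m and angle between plate's own z axis and vertical below 0.05 rad and horizontal distance between mount_black and plate between 0.028 and 0.058 m and z of mount_black in the frame of plate between 0.003 and 0.009 m and angle between each of mount_black, mount_green's own z axis and vertical below 0.1 rad and horizontal distance between mount_green and plate between 0.028 and 0.058 m and z of mount_green in the frame of plate between 0.003 and 0.009 m and horizontal distance between mount_black and mount_green above 0.055 m and linear speed of each of mount_black, mount_green below 0.02 m/s and contact force between the fingers and mount_black below 0.1 N and contact force between the fingers and mount_green below 0.1 N), for 0.2 s.
4. the lid lies released, centred and flush on the flange (horizontal distance between lid and base below 0.008 m and z of lid in the frame of base between 0.102 and 0.108 m and angle between lid's own z axis and vertical below 0.04 rad and linear speed of lid below 0.02 m/s and contact force between the fingers and lid below 0.1 N), for 0.2 s.
At the end, for the whole second after the job is handed in: Blue canister upright on the well floor within 15 mm of its middle; plate level on the ledge and lid flat on the flange, each within 8 mm of the base axis; both mounts face up on the plate, 28 to 58 mm from its centre, 55 mm or more apart; all released and at rest (all of step 1 and all of step 3 and all of step 4 and linear speed of plate below 0.02 m/s and contact force between the fingers and plate below 0.1 N); the robot touches nothing.
It fails at once if the spent canister or the red mount was moved more than 20 mm (distance of any of canister_pink, mount_red from where it was at the start of the episode above 0.02 m).
It fails at once if something was dropped into or onto the base: in the base's mouth it moved faster than 0.5 m/s (a free fall of 13 mm) ((horizontal distance between canister_blue and base below 0.07 m and height (world z) of canister_blue below 0.1 m and linear speed of canister_blue above 0.5 m/s) or (horizontal distance between plate and base below 0.07 m and height (world z) of plate below 0.1 m and linear speed of plate above 0.5 m/s) or (horizontal distance between mount_black and base below 0.07 m and height (world z) of mount_black below 0.1 m and linear speed of mount_black above 0.5 m/s) or (horizontal distance between mount_green and base below 0.07 m and height (world z) of mount_green below 0.1 m and linear speed of mount_green above 0.5 m/s) or (horizontal distance between lid and base below 0.07 m and height (world z) of lid below 0.12 m and linear speed of lid above 0.5 m/s)).
It also fails if it takes over 120 s, if anything falls off the work surface, if the arm or the gripper's body presses on something with over 40 N, if the wrist force passes 120 N, or if a joint passes its speed limit or range.

## Working session

There is one attempt and no reset: what is moved stays moved. The work goes in short steps, each a Python script; the robot and the scene stay as the last script left them, time stands still between calls to the robot, and variables do not carry over. Pictures are saved under pics/ and viewed, at most 14 in all, crops included, and the job is handed in when it is done.

```bash
mkdir -p pics; ls; python3 - <<'E'
from cell import bot
import cv2,numpy as np
for c in("scene","top"):
    im=bot.camera(c); cv2.imwrite(f"pics/{c}0.png",im[:,:,::-1])
    k=bot.calibration(c); print(c,k["mtx"].round(1).tolist(),k["extrinsics"].round(4).tolist())
    for t in["base","plate","lid","canister_blue","canister_pink","mount_black","mount_green","mount_red"]:
        print(t,[([round(x) for x in d["bbox"]],round(d["confidence"],2)) for d in bot.search_frame(c,t)])
print(bot.read_clock(),bot.read_tool_rot())
E
```

```text
pics
scene [[580.7, 0.0, 316.2], [0.0, 580.7, 233.5], [0.0, 0.0, 1.0]] [[-0.8439, 0.536, 0.0218, 0.5242], [0.3356, 0.5592, -0.758, -0.1785], [-0.4185, -0.6324, -0.6519, 1.5214], [0.0, 0.0, 0.0, 1.0]]
base [([226, 103, 74, 72], 0.97)]
plate [([418, 303, 85, 66], 0.59)]
lid [([260, 216, 97, 71], 0.96)]
canister_blue [([328, 169, 23, 18], 0.93), ([422, 301, 83, 66], 0.3)]
canister_pink [([411, 245, 31, 29], 0.68)]
mount_black [([372, 213, 19, 14], 0.78)]
mount_green [([196, 199, 26, 25], 0.94), ([280, 189, 18, 12], 0.73), ([245, 192, 17, 16], 0.5)]
mount_red [([331, 297, 24, 20], 0.77)]
top [[558.4, 0.0, 321.4], [0.0, 558.4, 245.2], [0.0, 0.0, 1.0]] [[0.1002, -0.995, 0.0039, -0.0591], [-0.9655, -0.0981, -0.2411, 0.6041], [0.2403, 0.0204, -0.9705, 0.9423], [0.0, 0.0, 0.0, 1.0]]
base [([469, 243, 115, 115], 0.66)]
plate [([97, 244, 79, 78], 0.77)]
lid [([266, 184, 100, 96], 0.86)]
canister_blue [([392, 332, 32, 30], 0.96)]
canister_pink [([210, 306, 33, 32], 0.93)]
mount_black [([299, 328, 20, 21], 0.87)]
mount_green [([402, 260, 25, 23], 0.81), ([429, 174, 27, 28], 0.7), ([417, 218, 22, 24], 0.61)]
mount_red [([226, 198, 19, 25], 0.8), ([299, 327, 23, 22], 0.45)]
0.9 [-1.00534348e-05  9.76352819e-01  2.16183193e-01 -6.87497825e-06]
```

View pics/scene0.png

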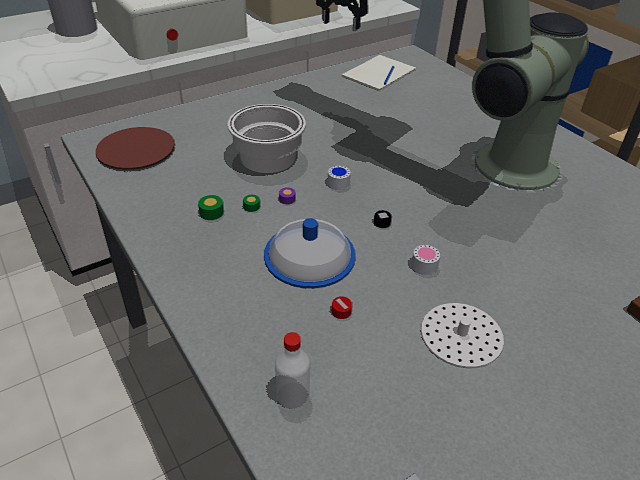

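View pics/top0.png

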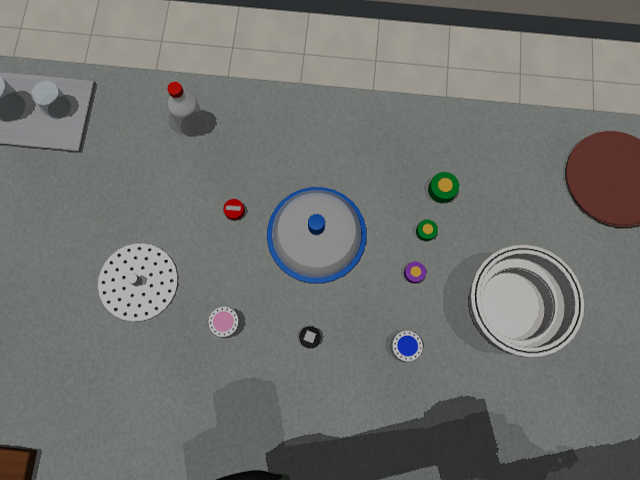

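The green-mount candidates in the top view are big green (444,187), small green (427,230) and purple (415,272). I choose the small green one. Blue canister is (407,346), with pink (223,322) as its look-alike. The black mount is (310,337), and red (233,209) stays. The plate is at (138,282), the lid at (317,235) and the base at (526,300). Next I fit circle outlines in both views with height free.

```bash
cat > vis.py <<'E'
from cell import bot
import cv2,numpy as np
from scipy.optimize import differential_evolution as DE
from scipy.ndimage import map_coordinates
K={c:bot.calibration(c) for c in("scene","top")}
def proj(c,P):
    E=K[c]["extrinsics"]; q=(P@E[:3,:3].T+E[:3,3])@K[c]["mtx"].T
    return q[:,:2]/q[:,2:]
def ray(c,uv,z):
    E=K[c]["extrinsics"]; R=E[:3,:3]; o=-R.T@E[:3,3]
    d=R.T@np.linalg.solve(K[c]["mtx"],[*uv,1]); return o+d*(z-o[2])/d[2]
def grad(im):
    g=cv2.GaussianBlur(im,(0,0),0.9).astype(float)
    return np.sqrt(sum(cv2.Sobel(g[:,:,i],6,1,0)**2+cv2.Sobel(g[:,:,i],6,0,1)**2 for i in range(3)))
T=np.linspace(0,2*np.pi,90,endpoint=False)
C=np.c_[np.cos(T),np.sin(T),0*T]
def fit(ims,p0,circles,cams=("scene","top"),dz=.015,dxy=.02):
    """circles: (R, height rel. to p0 z). returns x,y,z,score"""
    G={c:np.minimum(grad(ims[c]),250) for c in cams}
    f=lambda p:-sum(map_coordinates(G[c],proj(c,np.array(p)+[0,0,h]+r*C).T[::-1],order=1).mean() for c in cams for r,h in circles)
    b=[(p0[0]-dxy,p0[0]+dxy),(p0[1]-dxy,p0[1]+dxy),(p0[2]-dz,p0[2]+dz+1e-9)]
    r=DE(f,b,seed=0,popsize=20,tol=1e-6,maxiter=150); return np.r_[r.x,-r.fun]
E
cat > m1.py <<'E'
from vis import *
ims={c:cv2.imread(f"pics/{c}0.png")[:,:,::-1].copy() for c in("scene","top")}
things={"base":((526,300),.105,[(.098,0),(.082,0)]),"plate":((137,282),.006,[(.076,0)]),"lid":((316,234),.004,[(.098,0)]),
"can":((407,346),.036,[(.028,0),(.019,0)]),"black":((310,337),.022,[(.02,0)]),"green":((427,230),.022,[(.02,0)]),"biggreen":((444,187),.022,[(.02,0)]),
"purple":((415,272),.022,[(.02,0)]),"pink":((223,322),.036,[(.028,0),(.019,0)]),"red":((233,209),.022,[(.02,0)])}
big=[]
for n,(uv,z,ci) in things.items():
    p0=ray("top",uv,z)
    a=fit(ims,p0,ci); t=fit(ims,p0,ci,("top",),0); s=fit(ims,p0,ci,("scene",),0)
    print(n,a.round(4),"top",t.round(4)[[0,1,3]],"scene",s.round(4)[[0,1,3]], "reach",round(np.hypot(*a[:2]),3))
    for c in ims:
        for r,h in ci: cv2.polylines(ims[c],[np.int32(np.round(proj(c,a[:3]+r*C)*16))],True,(255,0,255),1,0,4) if n in("base","lid","plate") else 0
a=cv2.resize(ims["scene"][90:240,180:380],(800,600),interpolation=2)
b=cv2.resize(ims["top"][160:370,380:600],(629,600),interpolation=2)
cv2.imwrite("pics/fit.png",cv2.resize(np.hstack([a,b]),(800,336))[:,:,::-1])
E
python3 m1.py
```

```text
base [ 5.406000e-01 -3.619000e-01  1.037000e-01  7.514865e+02] top [ 5.397000e-01 -3.606000e-01  3.998139e+02] scene [ 5.416000e-01 -3.626000e-01  3.803821e+02] reach 0.651
plate [5.184000e-01 3.462000e-01 5.800000e-03 4.521092e+02] top [  0.5176   0.347  239.9992] scene [  0.5195   0.3454 241.0198] reach 0.623
lid [6.475000e-01 1.550000e-02 9.000000e-04 4.359929e+02] top [6.461000e-01 1.560000e-02 2.477194e+02] scene [6.454000e-01 1.040000e-02 1.943007e+02] reach 0.648
can [ 4.464000e-01 -1.707000e-01  3.520000e-02  9.090109e+02] top [ 4.459000e-01 -1.700000e-01  4.823671e+02] scene [ 4.481000e-01 -1.712000e-01  4.501479e+02] reach 0.478
black [4.471000e-01 7.800000e-03 7.000000e-03 4.466991e+02] top [4.447000e-01 6.900000e-03 2.473618e+02] scene [4.635000e-01 2.320000e-02 2.367146e+02] reach 0.447
green [ 6.739000e-01 -1.978000e-01  2.220000e-02  4.407951e+02] top [ 6.705000e-01 -1.954000e-01  2.326145e+02] scene [ 6.867000e-01 -1.767000e-01  2.384818e+02] reach 0.702
biggreen [ 7.664000e-01 -2.297000e-01  3.700000e-02  4.122867e+02] top [  0.7721  -0.2332 194.2784] scene [  0.7538  -0.2452 218.506 ] reach 0.8
purple [ 5.882000e-01 -1.800000e-01  2.180000e-02  4.137049e+02] top [ 5.873000e-01 -1.795000e-01  2.003755e+02] scene [ 6.035000e-01 -1.586000e-01  2.441266e+02] reach 0.615
pink [4.566000e-01 1.668000e-01 3.590000e-02 7.447581e+02] top [4.559000e-01 1.673000e-01 3.635809e+02] scene [4.576000e-01 1.662000e-01 4.064711e+02] reach 0.486
red [6.778000e-01 1.810000e-01 2.180000e-02 4.807954e+02] top [6.77000e-01 1.82200e-01 2.49129e+02] scene [6.789000e-01 1.799000e-01 2.439902e+02] reach 0.702
```

View pics/fit.png

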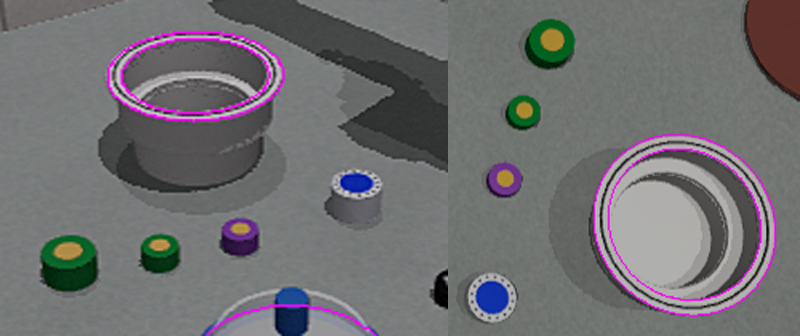

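The crop confirms the choice. In the top half, the small green mount with a round brass section is at (522,112), between the bigger green (550,42) and the purple (505,180). The base outline fits in both views. The black, green and lid fits need refining with tighter bounds.

```bash
cat > m2.py <<'E'
from vis import *
ims={c:cv2.imread(f"pics/{c}0.png")[:,:,::-1].copy() for c in("scene","top")}
for n,p0,ci in [("black",(.4455,.007,.022),[(.02,0)]),("green",(.672,-.197,.022),[(.02,0)]),("lidknob",(.6465,.014,.092),[(.016,0)]),("lid",(.6465,.0145,.0),[(.098,0),(.098,.008)]),("plateknob",(.5184,.3462,.04),[(.01,0)])]:
    a=fit(ims,p0,ci,dz=.006,dxy=.007);t=fit(ims,p0,ci,("top",),0,.007); s=fit(ims,p0,ci,("scene",),0,.007)
    print(n,a.round(4),t.round(4)[[0,1,3]],s.round(4)[[0,1,3]])
# colour centroids, triangulated
def tri(us,ut):
    f=lambda z:np.linalg.norm(ray("scene",us,z)-ray("top",ut,z))
    z=min(np.arange(-.02,.15,.0005),key=f); return (ray("scene",us,z)+ray("top",ut,z))/2,f(z)
def cen(c,box,fn):
    x,y,w,h=box; m=fn(*[ims[c][y:y+h,x:x+w,i].astype(int) for i in range(3)]); yy,xx=np.nonzero(m); return (xx.mean()+x,yy.mean()+y),m.sum()
brass=lambda r,g,b:(r>120)&(r-b>50); steel=lambda r,g,b:(r>150)
for n,f,bs,bt in[("brass",brass,(240,190,24,22),(412,216,28,26)),("steel",steel,(374,210,17,10),(303,329,16,16))]:
    us,ns=cen("scene",bs,f); ut,nt=cen("top",bt,f); print(n,ns,nt,*tri(us,ut),us,ut)
for p in[(.5406,-.3619,.3),(.4464,-.1707,.02),(.5184,.3462,.02),(.6465,.0145,.06),(.446,.007,.0),(.673,-.197,0)]:
    print(p,[ (None if q is None else np.round(q,2).tolist()) for q in (bot.solve_ik(p,o) for o in([0,1,0,0],[0,.7071,.7071,0]))])
E
python3 m2.py
```

```text
black [4.456000e-01 6.200000e-03 2.370000e-02 4.389794e+02] [4.447000e-01 6.900000e-03 2.473618e+02] [4.448000e-01 3.200000e-03 1.999779e+02]
green [ 6.73900e-01 -1.97800e-01  2.22000e-02  4.40795e+02] [ 6.705000e-01 -1.954000e-01  2.326145e+02] [ 6.751000e-01 -1.994000e-01  2.254086e+02]
lidknob [6.462000e-01 1.510000e-02 9.050000e-02 4.753767e+02] [6.455000e-01 1.590000e-02 2.436798e+02] [6.482000e-01 1.470000e-02 2.430381e+02]
lid [ 6.46600e-01  1.52000e-02 -1.00000e-04  8.45095e+02] [6.462000e-01 1.580000e-02 4.776521e+02] [6.476000e-01 1.400000e-02 3.868336e+02]
plateknob [5.203000e-01 3.467000e-01 4.280000e-02 2.998103e+02] [  0.5206   0.3477 156.9347] [  0.5201   0.3442 145.3158]
brass 37 81 [ 0.67447545 -0.19844552  0.0225    ] 0.002666631828266506 (np.float64(250.78378378378378), np.float64(198.8918918918919)) (np.float64(427.5679012345679), np.float64(228.4320987654321))
steel 16 18 [0.44772036 0.00907254 0.024     ] 0.0033678559312264613 (np.float64(382.625), np.float64(215.0625)) (np.float64(308.1111111111111), np.float64(335.55555555555554))
(0.5406, -0.3619, 0.3) [[-0.7, 0.49, 0.24, 1.31, 0.0, 2.44], [-0.7, 0.49, 0.24, 1.31, 0.0, 0.87]]
(0.4464, -0.1707, 0.02) [[-0.52, 0.46, -0.64, 0.48, 0.0, 2.62], [-0.52, 0.46, -0.64, 0.48, 0.0, 1.05]]
(0.5184, 0.3462, 0.02) [[0.47, 0.66, -0.23, 0.68, 0.0, -2.67], [0.47, 0.66, -0.23, 0.68, 0.0, 2.04]]
(0.6465, 0.0145, 0.06) [[-0.09, 0.65, -0.13, 0.79, 0.0, 3.05], [-0.09, 0.65, -0.13, 0.79, 0.0, 1.48]]
(0.446, 0.007, 0.0) [[-0.15, 0.46, -0.73, 0.38, 0.0, 2.99], [-0.15, 0.46, -0.73, 0.38, 0.0, 1.42]]
(0.673, -0.197, 0) [[-0.39, 0.8, 0.0, 0.77, 0.0, 2.75], [-0.39, 0.8, 0.0, 0.77, 0.0, 1.18]]
```

Heights agree with the text (base flange 0.104, canister 0.035, mounts 0.022–0.024, knobs 0.09 and 0.04). I start with the canister.

```bash
cat > act.py <<'E'
from cell import bot
import numpy as np
Q=[0,.70710678,.70710678,0]; B=np.array([.5406,-.3619]); H=.25
def pick(xy,tz,op,force,lift=H):
    bot.set_gripper(op,force)
    bot.move_pose([*xy,lift],Q)
    bot.move_linear([*xy,tz+.03],speed=.2)
    hit=bot.move_linear([*xy,tz],speed=.06,until_force=8)
    print("descent hit",hit,bot.read_position().round(4))
    bot.set_gripper(0.0,force)
    print("width",round(bot.read_gripper_width(),3),"pad",round(bot.read_finger_force(),1))
    bot.move_linear([*xy,tz+.03],speed=.06); bot.move_linear([*xy,lift],speed=.2)
    print("lifted width",round(bot.read_gripper_width(),3),"F",bot.read_ft_force().round(1),"t",round(bot.read_clock(),1))
def place(xy,tz,op,lift=H):
    bot.move_linear([*xy,lift],speed=.2)
    bot.move_linear([*xy,tz+.025],speed=.15)
    bot.move_linear([*xy,tz+.008],speed=.05)
    hit=bot.move_linear([*xy,tz-.006],speed=.015,until_force=4)
    print("place hit",hit,bot.read_position().round(4),"expected z",round(tz,4),"F",bot.read_ft_force().round(1))
    bot.set_gripper(op); bot.wait(.2)
    p=bot.read_position(); print("t",round(bot.read_clock(),1),"w",round(bot.read_gripper_width(),3))
def retreat(lift=H):
    p=bot.read_position(); bot.move_linear([p[0],p[1],p[2]+.03],speed=.06); bot.move_linear([p[0],p[1],lift],speed=.2)
E
python3 - <<'E'
from act import *
pick([.4464,-.1707],.010,1.0,40)
place(B,.022,.9)
E
```

```text
descent hit False [ 0.4462 -0.1706  0.0097]
width 0.644 pad 42.0
lifted width 0.644 F [-0.5 -0.4 -1.2] t 6.7
place hit True [ 0.5406 -0.362   0.0226] expected z 0.022 F [-0.7  0.9  4.8]
t 11.0 w 0.9
```

Contact came at the expected height, so the canister is on the well floor. I retreat, pick the plate and check the canister in a picture.

```bash
python3 - <<'E'
from act import *
retreat()
pick([.519,.3465],.011,.8,60)
from vis import *
ims={c:bot.camera(c) for c in("scene","top")}
a=fit(ims,(*B,.048),[(.028,0),(.019,0)],("top",),0,.02); print("can in well",a.round(4), "base top-only .5397 -.3606")
cv2.imwrite("pics/p1.png",np.hstack([ims["scene"],ims["top"]])[80:420,:,::-1][:, :][:, ::1] if 0 else cv2.resize(np.hstack([cv2.resize(ims["scene"],(640,480)),ims["top"]]),(800,300))[:,:,::-1])
E
```

```text
descent hit False [0.5189 0.3464 0.0107]
width 0.216 pad 58.7
lifted width 0.216 F [ 0.   0.1 -3.4] t 19.8
can in well [ 5.389000e-01 -3.603000e-01  4.800000e-02  4.005547e+02] base top-only .5397 -.3606
```

View pics/p1.png

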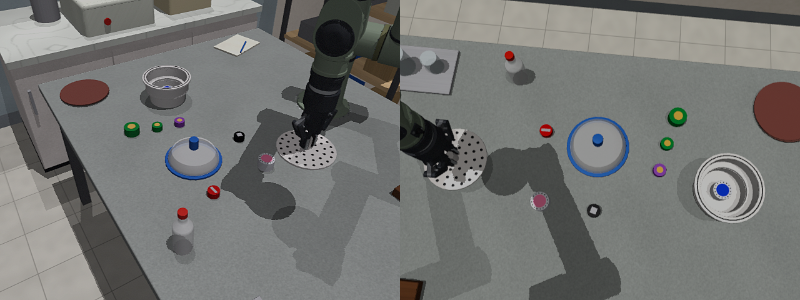

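The picture shows the blue canister in the middle of the well (right half, 722,190) and the plate hanging level. Placing the plate now.

```bash
python3 - <<'E'
from act import *
place(B,.071,.45)
retreat()
bot.move_pose([.446,.0065,.25],Q)
from vis import *
ims={c:bot.camera(c) for c in("scene","top")}
b=fit(ims,(*B,.105),[(.098,0),(.082,0)],("top",),0,.01);p=fit(ims,(*B,.066),[(.076,0)],("top",),0,.01)
b2=fit(ims,(*B,.105),[(.098,0),(.082,0)],("scene",),0,.01)
print("base",b.round(4),"plate",p.round(4),"bscene",b2.round(4))
cv2.imwrite("pics/p2.png",cv2.resize(np.hstack([ims["scene"][80:200,190:350],ims["top"][230:370,450:610][:120]]),(800,300),interpolation=2)[:,:,::-1])
E
```

```text
place hit True [ 0.5406 -0.362   0.0715] expected z 0.071 F [-0.1 -0.5  5.2]
t 26.3 w 0.451
base [ 5.399000e-01 -3.608000e-01  1.050000e-01  4.193457e+02] plate [ 5.484000e-01 -3.546000e-01  6.600000e-02  1.810049e+02] bscene [ 5.42600e-01 -3.60600e-01  1.05000e-01  3.98701e+02]
```

View pics/p2.png

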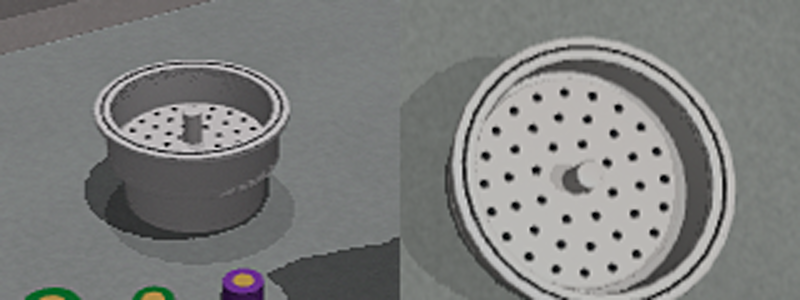

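The picture shows the plate level on the ledge, knob at (585,178) in the top half, and contact was at the ledge height. The white-on-white rim fit is weak, so I check the plate's centre by its knob top and then fetch the black mount.

```bash
python3 - <<'E'
from act import *
from vis import *
ims={c:bot.camera(c) for c in("scene","top")}
for cs in(("scene",),("top",),("scene","top")): print(cs,fit(ims,(*B,.100),[(.01,0)],cs,0,.01).round(4))
pick([.446,.0068],.002,.7,40)
place(B+[0,.043],.068,.68)
retreat()
pick([.6738,-.1978],.002,.7,40)
place(B-[0,.043],.068,.68)
retreat()
bot.move_pose([.6465,.015,.25],Q)
ims={c:bot.camera(c) for c in("scene","top")}
for n,dy in(("black",.043),("green",-.043)): print(n,fit(ims,(*(B+[0,dy]),.088),[(.02,0)],("top",),0,.01).round(4))
cv2.imwrite("pics/p3.png",cv2.resize(np.hstack([ims["scene"][80:200,190:350],ims["top"][230:370,450:610][:120]]),(800,300),interpolation=2)[:,:,::-1])
E
```

```text
('scene',) [ 5.348000e-01 -3.605000e-01  1.000000e-01  2.196561e+02]
('top',) [ 5.341000e-01 -3.519000e-01  1.000000e-01  2.010907e+02]
('scene', 'top') [ 5.340000e-01 -3.519000e-01  1.000000e-01  3.934594e+02]
descent hit False [0.4457 0.0069 0.0017]
width 0.452 pad 40.0
lifted width 0.449 F [-0.8  0.5 -0.3] t 34.2
place hit True [ 0.5407 -0.3189  0.0685] expected z 0.068 F [-0.1 -0.2  4.3]
t 38.8 w 0.681
descent hit False [ 0.6737 -0.1977  0.0016]
width 0.451 pad 40.5
lifted width 0.452 F [ 0.5  0.2 -1.1] t 45.5
place hit True [ 0.5407 -0.4049  0.0687] expected z 0.068 F [ 0.4 -0.1  3.6]
t 49.6 w 0.682
black [ 5.383000e-01 -3.142000e-01  8.800000e-02  2.427657e+02]
green [ 5.401000e-01 -4.044000e-01  8.800000e-02  2.374658e+02]
```

View pics/p3.png

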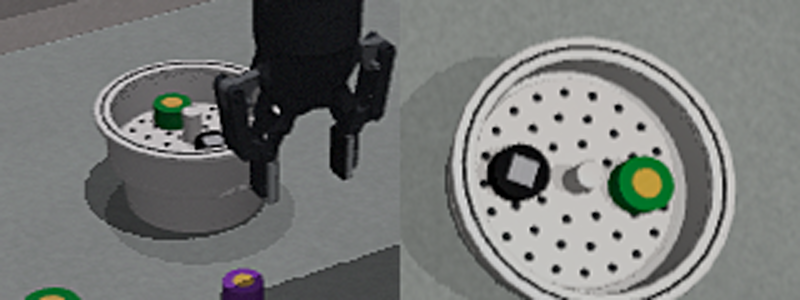

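Both mounts stand face up, one on each side of the knob: black at (518,172), green at (641,185), knob top at about (588,177) in the top half. I check the knob position by its pixel against the base axis, with edges on a larger crop.

```bash
python3 - <<'E'
from vis import *
im=bot.camera("top")
u=(450+(588-400)/2.5,230+177/2.5); print("knob ray",ray("top",u,.1).round(4))
for n,p in(("base fit knob",[.5399,-.3608,.1]),("weird",[.5341,-.3519,.1])): print(n,proj("top",np.array([p])).round(1),(proj("top",np.array([p]))-[490,270])*10)
c=cv2.resize(im[270:330,490:560].copy(),(700,600),interpolation=cv2.INTER_CUBIC)
cv2.imwrite("pics/k.png",c[:,:,::-1])
E
```

```text
knob ray [ 0.5374 -0.3596  0.1   ]
base fit knob [[525.9 299.4]] [[359.23171509 294.4420567 ]]
weird [[520.7 302.2]] [[307.27107256 322.43609336]]
```

View pics/k.png

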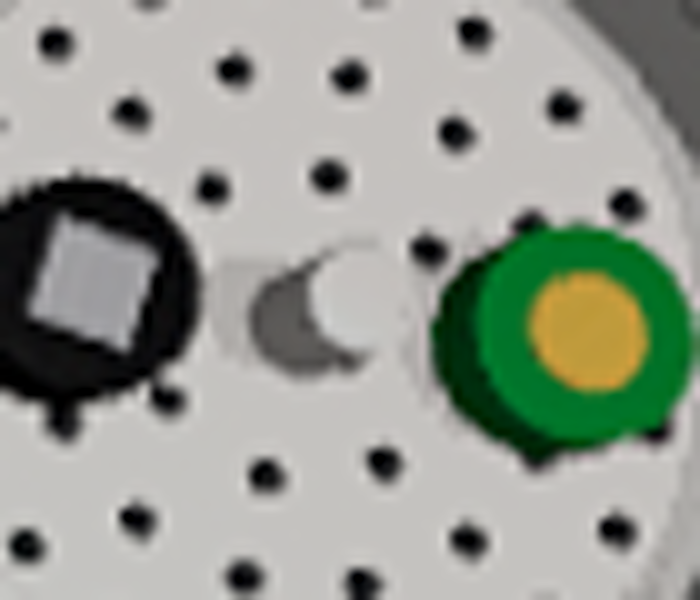

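The knob top is at crop (365,298), and a centred plate would put it at (359,294), so it is within 1 mm. Now the lid.

```bash
python3 - <<'E'
from act import *
pick([.6465,.0152],.061,.7,60)
place(B,.166,.7)
retreat()
bot.move_pose([.45,.1,.3],Q)
from vis import *
ims={c:bot.camera(c) for c in("scene","top")}
for cs in(("scene",),("top",),("scene","top")): print(cs,fit(ims,(*B,.105),[(.098,0),(.098,.008)],cs,0,.015).round(4),fit(ims,(*B,.197),[(.016,0)],cs,0,.015).round(4))
cv2.imwrite("pics/p4.png",cv2.resize(np.hstack([ims["scene"][60:200,190:350],ims["top"][230:370,450:610]]),(800,350),interpolation=2)[:,:,::-1])
E
```

```text
descent hit False [0.6464 0.0152 0.0607]
width 0.356 pad 59.9
lifted width 0.353 F [ 0.1  0.3 -4.2] t 57.0
place hit True [ 0.5407 -0.3619  0.1667] expected z 0.166 F [0.9 0.5 5.6]
t 61.3 w 0.704
('scene',) [ 5.416000e-01 -3.635000e-01  1.050000e-01  3.655601e+02] [ 5.428000e-01 -3.610000e-01  1.970000e-01  2.444438e+02]
('top',) [ 5.407000e-01 -3.620000e-01  1.050000e-01  4.455527e+02] [ 5.401000e-01 -3.606000e-01  1.970000e-01  2.442258e+02]
('scene', 'top') [ 5.40700e-01 -3.62100e-01  1.05000e-01  8.06508e+02] [ 5.407000e-01 -3.606000e-01  1.970000e-01  4.763774e+02]
```

View pics/p4.png

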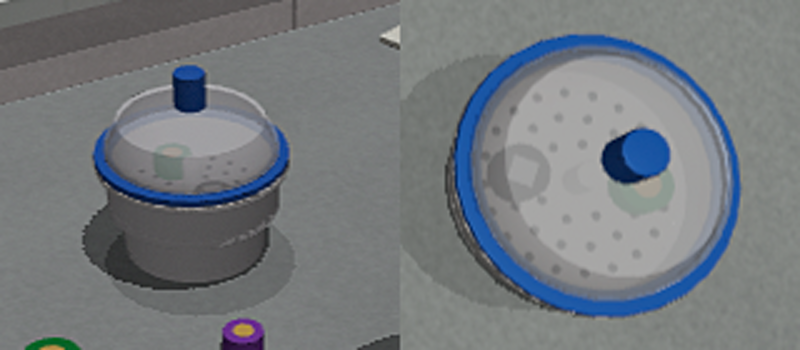

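The lid sits flush and centred on the flange (scene half 192,160; fits within 2 mm of the base axis), with both mounts visible upright beneath it.

```bash
python3 -c "
from cell import bot
print(bot.close_job(),bot.read_clock())"
```

```text
the job is handed in; nothing more can be done
the job is handed in; nothing more can be done
```

I made up the desiccator in the required order and handed the job in about a minute into the 120 s limit; every set-down touched within 1 mm of its expected height, the lid measured within about 2 mm of the base axis, and no verdict came back.

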